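Check the stop button of the circulation pump

ROBOT

A 6-joint arm with a two-finger parallel gripper is mounted at the origin on the work surface. World frame = base frame: x ahead of the robot, y to its left, z up, the work surface at z = 0. Lengths are in m, angles in degrees, forces in N, time in s.
With the tool pointing down it reaches from about 0.4 to 0.825 m from the base axis. Payload 7 kg.
Tool frame: the origin (TCP) lies between the finger pads; the fingertips stand 22 mm ahead of it and the grasp point (between the pads) lies 3 mm ahead of it; z points along the fingers, y is the direction in which the jaws open and shut (so a half turn about z gives the same grasp; the last joint's range is limited). The gripper opens to 88 mm and grips with 3 to 60 N. Pads are 19 mm wide; open, the fingers measure 130 mm over their backs; the gripper's body (78 mm by 193 mm) begins 47 mm behind the grasp point.
Start: joints at [88.413, 20.546, 0.682, 0, -70.136, -16.507], TCP at [0.21, 0.642, 0.211] pointing down, gripper open.
Joint ranges: [-176.03, 176.03], [-82.01, 121.73], [-58.28, 71.71], [-173.87, 95.51], [-174.79, -0.11], [-173.66, 173.66]. Speed limits (degrees/s): [136.94, 136.94, 172.46, 180, 180, 180].

INTERFACE

Orientations are given as [roll, pitch, yaw] about the fixed x, y, z axes, in that order (R = Rz(yaw) Ry(pitch) Rx(roll)).
In Python, from plant import telemetry, cams, r gives the robot as it stands.
- The arm moves only by the tool carry_out, never from a script. Its argument "commands" is one flat list of numbers, 5 for each row, row after row: the shift along the world's x, y, z as a fraction of full scale, then the turn about the world's z as a fraction of full scale, then the gripper's target within -1 to 1 (shut at 1, half-way at 0, fully open at -1). In form: [x, y, z, turn, claw, x, y, z, turn, claw, ...]. A call has 1 to 8 rows; each row shifts and turns the commanded pose from where the row before left it; what a row does not reach is not made up. Full scale, the value 1, is 0.04 m for a shift and 4 degrees for a turn. A row lasts 1/10 s, in which the tool goes at most 50 mm and 8.59 degrees, less where a joint would pass 70% of its speed; a pose out of reach is approached as far as the arm can. A call with a number of a shift or a turn outside -1 to 1 is refused whole. A call with a gripper value outside its range is refused whole. The fingers move at their own pace and stop on an object; "grip_force" is the grip in N (left out, the last holds). Time passes only in rows, so rows that do not move let the fingers close. It gives the time, the measured TCP pose, the force and the opening at its end, in the units of the state.
- telemetry.get_state(): the state, without advancing time (a new reading comes with each control period).
- cams.capture(name): name is "side" or "top"; returns a dict with "frame" (384x512x3 uint8, red, green, blue), "camera_matrix" (3x3 intrinsics, pixels), "k1" (the pictures are not rectified: a ray, as slopes to the right and down, at radius r is drawn at 1 + k1 r^2 times it, then the intrinsics apply), "camera_from_world" (4x4, takes a point from world to camera coordinates). Camera axes: x right, y down, z forward; pixel columns grow to the right and rows downward; lengths in m; the calibration is good to about 2 mm. A picture is of the moment at which its call begins. There is no depth.
- r.close_job(): hands the job in, once; it reports no verdict.
The state is a dict: "time_s": time; "joints": joint angles; "qd": joint speeds; "joint_torque": joint torques, N m; "tcp_pos": TCP position; "eef_rot": TCP orientation; "contact_force": force on the tool from outside, world axes, zero at the start; "moment": the same for the moment, N m; "gripper_width": finger opening in m.
Only numpy, scipy, OpenCV 4.12 (cv2) and the standard library are available. Lean on these libraries where they do the work, as an engineer would, in place of code of your own. Each camera call takes 0.05 s, during which the arm holds its last target. There are 200 camera calls.

TASK

Check the pump's emergency stop: push the red mushroom button straight down until it latches in, then turn it clockwise (seen from above) until it pops back up, and leave it out and untouched. Use the fingertips only: turn it by pushing on one side of its raised rib, without gripping, pinching or straddling it. Do not shove, tip or lift the pump, and leave the bottle, tape roll and steel cup where they stand.

Things in the scene. Friction and masses are not known exactly. Their poses are not given: they have to be found in the camera images.
- unit: Loose circulation pump, cream box 190 x 140 mm (its x, y) with its top 66 mm above the table, about 2.4 kg, on rubber feet. Origin: centre of its underside, on the table; z up. The vertical axis of the red button stands 30 mm from the origin towards -x of the unit (y = 0). Around the button lies a yellow plate 100 x 110 mm, its top at 72 mm.
- rib_top (a point): Middle of the top of the raised rib of the red button, on its axis; 130 mm above the table while out, 122 latched in. Red cap: 64 mm diameter, rim top 95 mm and crown 101 mm above the table while out. Across it runs one straight upright red rib, 60 mm long, 14 mm thick (8 in its top 4 mm), 29 mm tall above the crown, along the unit's x at joint head = 0. Site x along the rib, turning with it; z up.
- rib_left: Left skin of the rib (unit's +y side): 60 x 3 x 28 mm upright slab. Origin at its centre, 5.5 mm beside the rib's middle plane and 18 mm below rib_top; x along the rib.
- rib_right: Right skin of the rib (unit's -y side), the mirror image of rib_left. Loading both skins at once with the fingers counts as gripping.
- plunger (a joint): Travel of the red button in m: 0 out, 0.008 fully in. It resists with 5 to 6 N at first, less towards half travel (about 4 mm), where it snaps over and stays in by itself on a firm stop; pressed less, it springs back out. Pressing with 8 to 16 N drives it home. It cannot be pressed in while twisted.
- head (a joint): Twist of the red button in rad, growing clockwise seen from above: 0 at rest, firm stop at 0.9; a light spring returns it to 0. While latched, twisting lifts it steadily; past about 0.6 it is over the latch and pops up, 8 mm in all (fingertips over the cap need that room). Friction of the fingertip may keep it 1 to 3 mm low until the finger leaves. Takes 8 to 15 N at 20 mm from the axis.
- bottle: White disinfectant bottle with a blue cap, 56 mm in diameter, 150 mm tall, loose. Origin: centre of its underside.
- tape: Roll of tape lying flat, 72 mm outside, 44 mm hole, 25 mm high, loose. Origin: centre of its underside.
- cup: Open steel cup, rim 68 mm in diameter, 70 mm tall, loose. Origin: centre of its underside.

How it is judged:
By the outcome, as a careful person would: the job done as asked, in the order asked, and still so for the second after the job is handed in, with the robot touching nothing.
It also fails if it takes over 42 s, if anything falls off the work surface, if the arm or the gripper's body presses on something with over 40 N, if the wrist force passes 120 N, or if a joint passes its speed limit or range.

## Working session

There is one attempt and no reset: what is moved stays moved. The work goes in short steps, Python scripts to look and compute and a tool call to move; the robot and the scene stay as the last step left them, time stands still between calls to the robot, and variables do not carry over. Pictures are saved under pics/ and viewed, about 8 in all and at most 12, crops included, and the job is handed in when it is done.

Besides the shell and the picture viewer there is one more tool, called after "Call:" in YAML: its name, and indented under it one key for each argument. carry_out: Moves the arm, as the interface text tells. Shift numbers are shares of 0.04 m and turn numbers shares of 4 degrees, none past 1 either way. Its arguments: {"type":"object","properties":{"commands":{"type":"array"},"grip_force":{"type":"number"}},"required":["commands"]}

```bash
mkdir -p pics; ls; cat > h.py <<'E'
import numpy as np, cv2
from plant import telemetry, cams, r
def cap(n,save=None):
    c=cams.capture(n)
    if save: cv2.imwrite('pics/'+save,c['frame'][:,:,::-1])
    return c
def ray(c,uv):
    K=np.array(c['camera_matrix']);T=np.array(c['camera_from_world'])
    d=cv2.undistortPoints(np.float64(uv).reshape(-1,1,2),K,np.array([c['k1'],0,0,0.]))
    # exact model: k1 on radius^2
    d=np.c_[d.reshape(-1,2),np.ones(len(d))]
    R=T[:3,:3]; return -R.T@T[:3,3], d@R
def onplane(c,uv,z):
    o,d=ray(c,uv); return o+d*((z-o[2])/d[:,2])[:,None]
def proj(c,P):
    T=np.array(c['camera_from_world']);P=np.atleast_2d(P)
    return cv2.projectPoints(np.float64(P),cv2.Rodrigues(T[:3,:3])[0],T[:3,3],np.array(c['camera_matrix']),np.array([c['k1'],0,0,0.]))[0].reshape(-1,2)
E
python3 - <<'E'
from h import *
s=telemetry.get_state();print(s)
for n in('top','side'):
    c=cap(n,n+'0.png');T=np.array(c['camera_from_world']);print(n,c['k1'],-T[:3,:3].T@T[:3,3],T[2,:3],c['camera_matrix'])
a=cv2.imread('pics/top0.png');b=cv2.imread('pics/side0.png')
E
```

```text
pics
{'time_s': 0.0, 'joints': array([ 8.84140901e+01,  2.05912089e+01,  6.32799525e-01, -1.95275871e-02,
       -7.01362882e+01, -1.65076920e+01]), 'qd': array([ 0.03898018, -0.03590839, -0.05033517,  0.04065567, -0.12501291,
       -0.09774523]), 'joint_torque': array([-3.40914403e-04, -5.82726824e+01,  2.93048269e+01,  6.99672773e+00,
        6.92003465e-03, -1.63108357e-04]), 'tcp_pos': array([0.20949745, 0.641113  , 0.21021973]), 'eef_rot': array([ 1.79903989e+02, -9.30983761e-03, -1.81002444e+01]), 'contact_force': array([ 0.07982722, -0.28453623,  0.11516773]), 'moment': array([-0.03542527, -0.03421099,  0.00893441]), 'gripper_width': 0.08749073676171232}
top -0.04507654173954057 [0.4819597  0.05571048 0.97771809] [ 0.10492213 -0.03198258 -0.99396603] [[458.28099946   0.         259.38022088]
 [  0.         458.28099946 187.84369053]
 [  0.           0.           1.        ]]
side -0.10820836406862902 [0.44820813 0.73030235 0.54571052] [ 0.19115056 -0.8283262  -0.52662811] [[407.14074907   0.         253.12376872]
 [  0.         407.14074907 195.09826236]
 [  0.           0.           1.        ]]
```

View pics/top0.png

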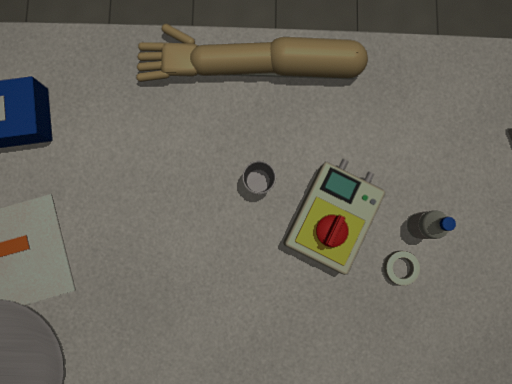

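View pics/side0.png

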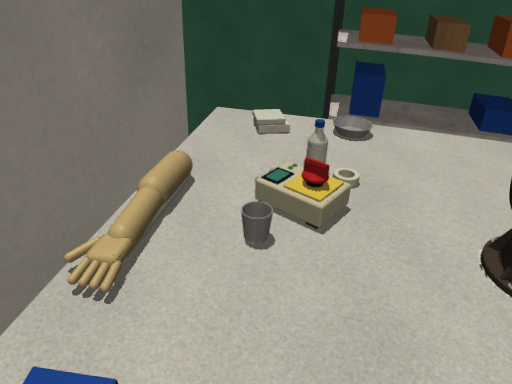

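The top view shows the pump at about (335,217), the red button at (332,231), the cup at (258,180), the bottle at (435,225) and the tape at (402,268). The side view shows the button at (316,175), with the arm outside both views. Next I'll measure them.

```bash
python3 - <<'E'
from h import *
def big(m):
    cs,_=cv2.findContours(m.astype(np.uint8),cv2.RETR_EXTERNAL,cv2.CHAIN_APPROX_NONE);return max(cs,key=cv2.contourArea)
for n in('top','side'):
    c=cap(n);f=c['frame'];h=cv2.cvtColor(f,cv2.COLOR_RGB2HSV).astype(int);H,S,V=[h[:,:,i] for i in range(3)]
    roi=np.zeros(H.shape,bool)
    if n=='top': roi[150:280,270:395]=1
    else: roi[150:230,245:360]=1
    red=roi&((H<8)|(H>172))&(S>150)&(V>50); yel=roi&(H>18)&(H<34)&(S>150)&(V>80)
    cy=big(yel|red) if n=='top' else big(yel)
    p=onplane(c,big(yel).reshape(-1,2)+0.0,.072)[:,:2]
    rect=cv2.minAreaRect(np.float32(p*1000));print(n,'yellow rect mm',rect)
    cr=big(red);print('red bbox',cv2.boundingRect(cr),red.sum())
    if n=='top':
        # cap rim ellipse at .093
        q=onplane(c,cr.reshape(-1,2)+0.0,.095)[:,:2]*1000
        print('red circ',cv2.minEnclosingCircle(np.float32(q)), cv2.fitEllipse(np.float32(q)))
        crop=f[195:265,295:370]; cv2.imwrite('pics/crop.png',cv2.resize(crop[:,:,::-1],None,fx=8,fy=8,interpolation=cv2.INTER_CUBIC))
    else:
        crop=f[145:225,250:360]; cv2.imwrite('pics/crops.png',cv2.resize(crop[:,:,::-1],None,fx=7,fy=7,interpolation=cv2.INTER_CUBIC))
E
```

```text
top yellow rect mm ((494.9029541015625, -113.93675994873047), (107.61613464355469, 97.05398559570312), 64.51484680175781)
red bbox (324, 216, 24, 31) 737
red circ ((495.43878173828125, -117.56410217285156), 32.14625549316406) ((490.9937744140625, -124.82601165771484), (33.16015625, 64.6129379272461), 64.51841735839844)
side yellow rect mm ((496.0714416503906, -102.85295867919922), (111.39988708496094, 99.49703979492188), 64.40879821777344)
red bbox (302, 157, 27, 27) 540
```

View pics/crop.png

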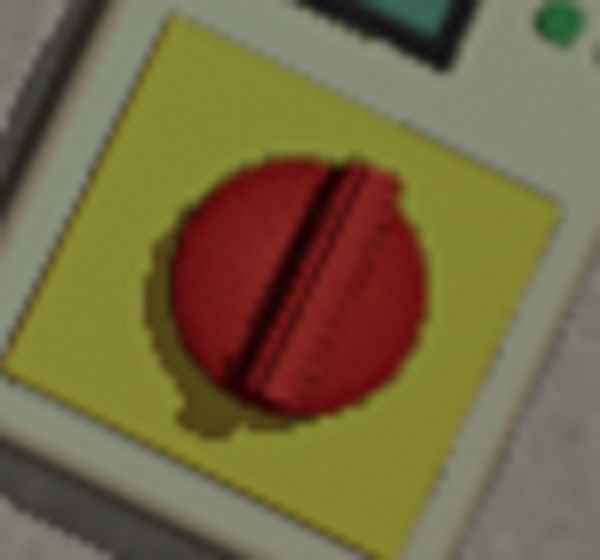

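View pics/crops.png

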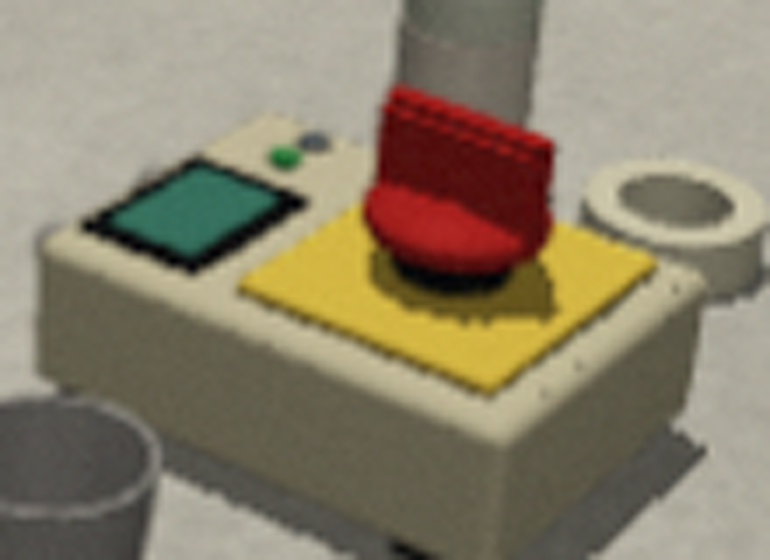

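The crops show the plate corners and a rib that is straight and untwisted. The two views disagree by 11 mm in y on the plate centre, so I'll triangulate the shared corners before acting.

```bash
python3 - <<'E'
from h import *
ct,cs=cap('top'),cap('side')
t=np.array([[172,12],[562,205],[390,560],[3,370]])/8+[295,195]-.45
s=np.array([[240,285],[490,390],[655,265]])/7+[250,145]-.43
ot,dt=ray(ct,t);os_,ds=ray(cs,s)
def tri(o1,d1,o2,d2):
    A=np.c_[d1,-d2];k=np.linalg.lstsq(A,o2-o1,rcond=None)[0];p,q=o1+k[0]*d1,o2+k[1]*d2
    return (p+q)/2,np.linalg.norm(p-q)
for i,j in((0,0),(3,1),(2,2)): print(tri(ot,dt[i],os_,ds[j]))
P=onplane(ct,t,.072);print(P.round(4),P.mean(0)); 
for a,b in((0,1),(1,2),(2,3),(3,0)):
    d=P[b]-P[a];print(np.linalg.norm(d),np.degrees(np.arctan2(d[1],d[0])))
Q=onplane(cs,s,.072);print('side',Q.round(4),(Q[0]+Q[2])/2)
cr=lambda u,v:np.array([[u/8+294.55,v/8+194.55]])
print('cap',onplane(ct,cr(298,287),.095)); print('ribends',onplane(ct,np.r_[cr(370,172),cr(268,398)],.130))
# rib top side: crop corners
e=np.array([[390,92],[548,145]])/7+[250,145]-.43
oe,de=ray(cs,e); ol,dl=ray(ct,np.r_[cr(370,172),cr(268,398)])
for i in range(2): print('rib tri',tri(ol,dl[i],oe,de[i]))
print(proj(cs,[[.5,0,0],[.4,-.2,0]]),ct['camera_from_world'][:3,:3] if hasattr(ct['camera_from_world'],'shape') else '')
E
```

```text
(array([ 0.56401932, -0.08786265,  0.06527215]), np.float64(0.0002670286581651688))
(array([ 0.4748512 , -0.04617991,  0.06482999]), np.float64(0.001584494621730331))
(array([ 0.42870723, -0.14331811,  0.06446113]), np.float64(0.0001107782145593378))
[[ 0.5635 -0.0868  0.072 ]
 [ 0.5173 -0.1849  0.072 ]
 [ 0.4291 -0.1417  0.072 ]
 [ 0.4741 -0.0454  0.072 ]] [ 0.49600663 -0.11470446  0.072     ]
0.10850563071424217 -115.24724587639423
0.09821356855891879 153.86818488457453
0.1062729474806823 64.9303542134891
0.09853388700554892 -24.830336611768082
side [[ 0.5623 -0.0764  0.072 ]
 [ 0.4752 -0.0346  0.072 ]
 [ 0.4291 -0.1296  0.072 ]] [ 0.4956659  -0.10301379  0.072     ]
cap [[ 0.49543034 -0.11417193  0.095     ]]
ribends [[ 0.52187509 -0.12427801  0.13      ]
 [ 0.46919402 -0.10051827  0.13      ]]
rib tri (array([ 0.52295658, -0.12522818,  0.125258  ]), np.float64(0.001719248421931788))
rib tri (array([ 0.46922387, -0.10130258,  0.12572361]), np.float64(0.00018859833137244129))
[[303.18625901 233.97085163]
 [351.9700337  195.04216471]] [[ 0.01794462 -0.99925912  0.03404711]
 [-0.99431853 -0.02140864 -0.10427048]
 [ 0.10492213 -0.03198258 -0.99396603]]
```

The two views agree in x and y to within a couple of mm, but the triangulated heights come out 5–7 mm low, so the camera height carries some bias. I'll trust the top view for x and y, bring the closed gripper near the pump, and check both cameras against the known TCP.

Call:
carry_out:
  commands: [1,-1,0.5,0,1,1,-1,0.5,0,1,1,-1,0,0,1,1,-1,0,0,1,1,-1,0,0,1,1,-1,0,0,1,1,-1,0,-1,1,0,-1,0,-0.75,1]
  grip_force: 10

```text
time_s: 1.1
tcp_pos: [0.4559, 0.3565, 0.2437]
eef_rot: [179.9, -0.0, -25.4]
contact_force: [0.9, 0.3, -0.1]
gripper_width: 0.029
```

Call:
carry_out:
  commands: [0,-1,0,0,1,0,-1,0,0,1,0,-1,0,0,1,0,-1,0,0,1,0,-1,0,0,1,0,-1,0,0,1,0,-1,0,0,1,0,-1,0,0,1]

```text
time_s: 1.9
tcp_pos: [0.4528, 0.0366, 0.2448]
eef_rot: [-180.0, -0.0, -25.1]
contact_force: [0.4, 0.5, -0.6]
gripper_width: 0.0005
```

Call:
carry_out:
  commands: [0,-1,0,0,1,0,-1,-0.5,0,1,0,0,0,0,1,0,0,0,0,1]

```text
time_s: 2.3
tcp_pos: [0.4528, -0.0428, 0.2244]
eef_rot: [180.0, 0.0, -25.2]
contact_force: [0.1, -0.2, 0.5]
gripper_width: 0.0003
```

```bash
python3 - <<'E'
from h import *
s=telemetry.get_state()
for k in('time_s','joints','tcp_pos','eef_rot','contact_force','gripper_width'):print(k,s[k])
ct=cap('top','top1.png');cs=cap('side','side1.png')
tip=s['tcp_pos']-[0,0,.022]
pt=proj(ct,tip)[0];ps=proj(cs,tip)[0];print(pt,ps)
def crop(c,p,z):
    x,y=[int(v) for v in p];x0,y0=max(x-50,0),max(y-50,0);f=c['frame'][y0:y0+100,x0:x0+100].copy()[:,:,::-1]
    f=cv2.resize(f,None,fx=4,fy=4,interpolation=cv2.INTER_CUBIC)
    cv2.drawMarker(f,(int((p[0]-x0+.5)*4),int((p[1]-y0+.5)*4)),(255,0,255),0,10,1);f=cv2.copyMakeBorder(f,0,400-f.shape[0],0,400-f.shape[1],0);print(x0,y0);return f
cv2.imwrite('pics/both1.png',np.hstack([crop(ct,pt,4),crop(cs,ps,4)]))
E
```

```text
time_s 2.3
joints [ 1.95416294e+01 -1.29801573e+00 -2.44738862e+01 -3.97561229e-04
 -6.68521127e+01  4.52196208e+01]
tcp_pos [ 0.45276923 -0.04281623  0.22435145]
eef_rot [ 1.79980548e+02  2.01202300e-02 -2.52389096e+01]
contact_force [ 0.08658348 -0.15615891  0.50131918]
gripper_width 0.0002892520080804307
[301.85340749 254.33557291] [337.98780864 145.74584015]
251 204
287 95
```

View pics/both1.png

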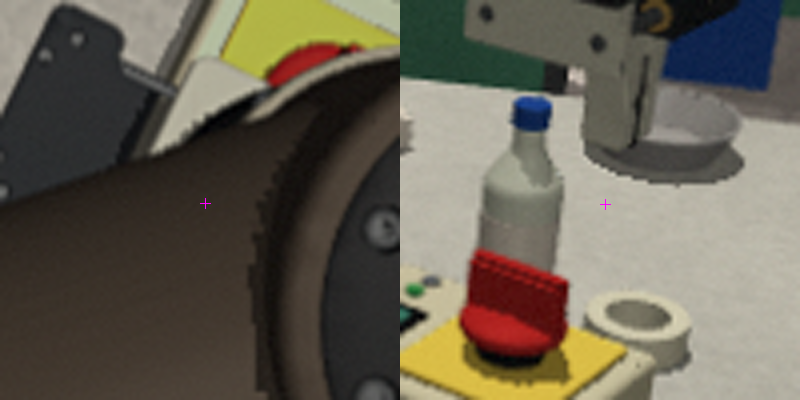

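The side view puts the fingertip at about (342,131), while I predicted (338,146). That's too large a gap to ignore, so I'll look at the whole gripper. The top view here only shows the arm's wrist.

```bash
python3 - <<'E'
from h import *
s=telemetry.get_state();cs=cap('side');p=s['tcp_pos'];a=np.radians(s['eef_rot'][2])
X=np.array([np.cos(a),np.sin(a),0]);Y=np.array([np.sin(a),-np.cos(a),0]);Z=np.array([0,0,-1.])
f=cv2.resize(cs['frame'][60:210,230:430].copy()[:,:,::-1],None,fx=4,fy=4,interpolation=cv2.INTER_CUBIC)
for zz,col in((.022,(255,0,255)),(-.044,(0,255,0))):
    q=(proj(cs,[p+X*sx*.0095+Y*sy*.021+Z*zz for sx,sy in((1,1),(1,-1),(-1,-1),(-1,1))])-[230,60]+.5)*4
    cv2.polylines(f,[q.astype(np.int32)],True,col,1)
cv2.imwrite('pics/grip.png',f)
E
```

```text
(no output)
```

View pics/grip.png

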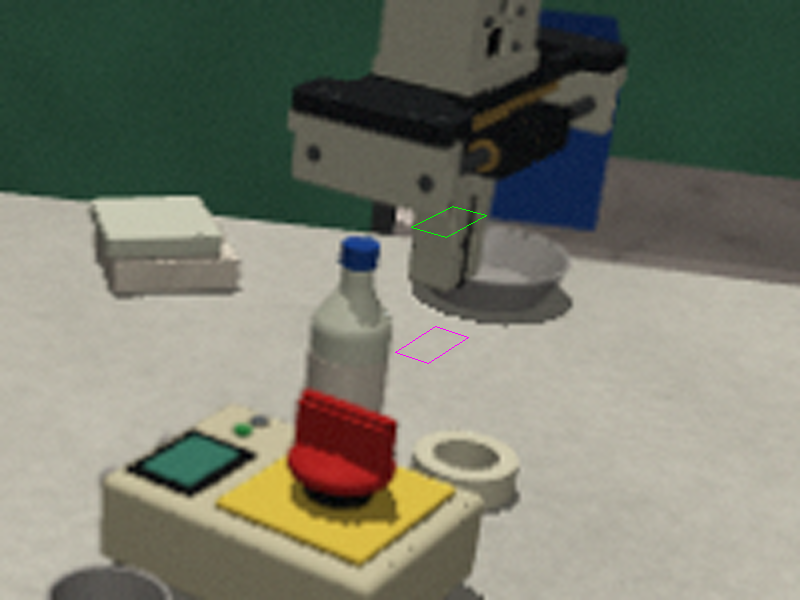

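The fingers look right sideways, but they sit about 15 px higher than predicted. To see whether the cameras or the tool reading is off, I'll triangulate the bottle cap, cup rim and tape, whose heights are known (150, 70 and 25 mm).

```bash
python3 - <<'E'
from h import *
ct,cs=cap('top'),cap('side')
a=cv2.imread('pics/top0.png')[:,:,::-1];b=cv2.imread('pics/side0.png')[:,:,::-1]
def blue(f,x0,x1,y0,y1):
    h=cv2.cvtColor(np.ascontiguousarray(f),cv2.COLOR_RGB2HSV);m=(h[...,0]>100)&(h[...,0]<130)&(h[...,1]>150)
    k=np.zeros(m.shape,bool);k[y0:y1,x0:x1]=m[y0:y1,x0:x1];ys,xs=np.nonzero(k);return np.array([[xs.mean(),ys.mean()]]),(xs.min(),xs.max(),ys.min(),ys.max())
t,bt=blue(a,420,470,205,245);s,bs=blue(b,300,340,110,140);print(t,bt,s,bs)
def tri(u,v):
    o1,d1=ray(ct,u);o2,d2=ray(cs,v);k=np.linalg.lstsq(np.c_[d1[0],-d2[0]],o2-o1,rcond=None)[0];p,q=o1+k[0]*d1[0],o2+k[1]*d2[0];return ((p+q)/2).round(4),np.linalg.norm(p-q).round(4)
print('cap (z~.143)',tri(t,s))
c=np.zeros((200,220,3),np.uint8)
A=cv2.resize(a[155:205,235:285],None,fx=8,fy=8,interpolation=2);B=cv2.resize(b[195:255,230:290],None,fx=6.6666,fy=6.6666,interpolation=2)[:400,:400]
cv2.imwrite('pics/cup.png',np.hstack([A,B])[:,:,::-1])
for z in(.3,.4,.45,.5,.55):print(z,proj(ct,[.4528,-.043,z]),proj(ct,[.4528,-.09,z]))
E
```

```text
[[447.18238994 223.47169811]] (np.int64(440), np.int64(454), np.int64(217), np.int64(229)) [[319.5862069  123.03448276]] (np.int64(316), np.int64(324), np.int64(120), np.int64(127))
cap (z~.143) (array([ 0.5116, -0.324 ,  0.1373]), np.float64(0.0008))
0.3 [[310.34258377 256.96182709]] [[341.97711808 257.42503992]]
0.4 [[321.85022681 260.58815824]] [[358.8593181  261.10072379]]
0.45 [[329.23210896 262.91258881]] [[369.67085354 263.45108672]]
0.5 [[338.1505074  265.71898392]] [[382.71248624 266.28250545]]
0.55 [[349.13942374 269.17410927]] [[398.74909466 269.75847229]]
```

View pics/cup.png

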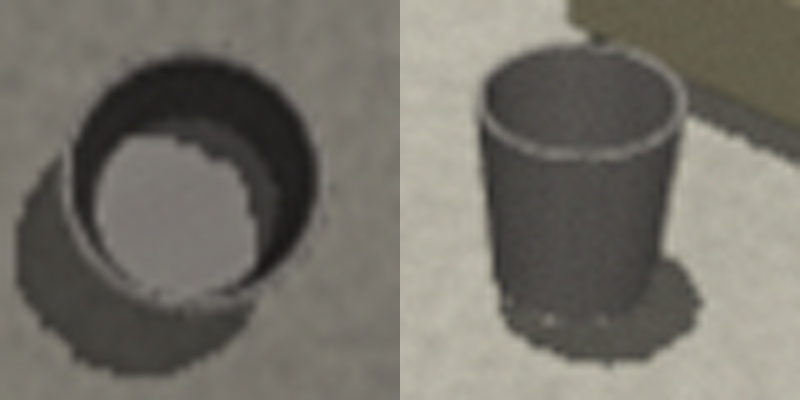

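The objects come out consistently about 6 mm low, so the cameras are broadly sound. The tool appears either about 30 mm higher or further out in y than its reading says. I'll move above the button at a safe height and compare the two views there.

Call:
carry_out:
  commands: [0.55,-0.9,0,0,1,0.5,-0.9,0,0,1,0,0,0,0,1,0,0,0,0,1,0,0,0,0,1]

```text
time_s: 3.05
tcp_pos: [0.4949, -0.113, 0.2245]
eef_rot: [-180.0, 0.0, -25.0]
contact_force: [1.1, -0.4, 0.9]
gripper_width: 0.0006
```

```bash
python3 - <<'E'
from h import *
s=telemetry.get_state();print(s['tcp_pos'],s['eef_rot'],s['joints'],s['contact_force'])
ct,cs=cap('top'),cap('side');p=s['tcp_pos'];a=np.radians(s['eef_rot'][2])
X=np.array([np.cos(a),np.sin(a),0]);Y=np.array([np.sin(a),-np.cos(a),0]);Z=np.array([0,0,-1.])
def cr(c,x0,y0,w,h,k):
    f=cv2.resize(c['frame'][y0:y0+h,x0:x0+w].copy()[:,:,::-1],None,fx=k,fy=k,interpolation=cv2.INTER_CUBIC)
    for zz,w2,w1,col in((.022,.021,.0095,(255,0,255)),(-.044,.0965,.039,(0,255,0))):
        q=(proj(c,[p+X*sx*w1+Y*sy*w2+Z*zz for sx,sy in((1,1),(1,-1),(-1,-1),(-1,1))])-[x0,y0]+.5)*k
        cv2.polylines(f,[q.astype(np.int32)],True,col,1)
    return f
cv2.imwrite('pics/two.png',np.hstack([cr(ct,260,140,200,200,2),cr(cs,230,60,133,133,3)[:400]]) if 0 else cv2.resize(np.hstack([cr(ct,240,130,200,200,2),cv2.resize(cr(cs,230,60,160,160,5),(400,400))]),None,fx=1,fy=1))
E
```

```text
[ 0.49493787 -0.11304354  0.22448911] [-1.79994517e+02  1.17904030e-02 -2.50460051e+01] [ 9.32214435e+00  4.12653606e+00 -1.88372058e+01 -1.21430521e-02
 -6.70428957e+01  5.56365869e+01] [ 1.09511413 -0.44059739  0.85248528]
```

View pics/two.png

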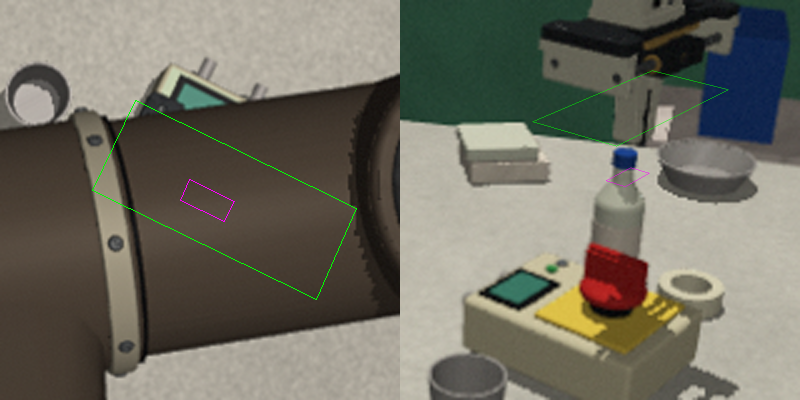

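The side view shows the fingers above the pump and in line horizontally, about 14 px high. The top view is blocked by the forearm. I'll come down in guarded steps and compare the fingertip with the rib top at close range.

Call:
carry_out:
  commands: [0,0,-0.5,0,1,0,0,-0.5,0,1,0,0,-0.4,0,1,0,0,0,0,1,0,0,0,0,1]

```text
time_s: 3.65
tcp_pos: [0.4953, -0.1134, 0.1692]
eef_rot: [180.0, -0.0, -25.0]
contact_force: [-0.3, 0.0, -0.2]
gripper_width: 0.0004
```

```bash
cat > v.py <<'E'
from h import *
import sys
def look(name,x0=255,y0=95,w=130,h=110,k=5):
    s=telemetry.get_state();print(s['time_s'],s['tcp_pos'],s['eef_rot'],s['contact_force'])
    cs=cap('side',name+'_full.png');p=s['tcp_pos'];a=np.radians(s['eef_rot'][2])
    X=np.array([np.cos(a),np.sin(a),0]);Y=np.array([np.sin(a),-np.cos(a),0])
    f=cv2.resize(cs['frame'][y0:y0+h,x0:x0+w].copy()[:,:,::-1],None,fx=k,fy=k,interpolation=cv2.INTER_CUBIC)
    q=(proj(cs,[p+X*sx*.0095+Y*sy*.021-[0,0,.022] for sx,sy in((1,1),(1,-1),(-1,-1),(-1,1))])-[x0,y0]+.5)*k
    cv2.polylines(f,[q.astype(np.int32)],True,(255,0,255),1)
    cv2.imwrite('pics/'+name+'.png',f)
look(sys.argv[1])
E
python3 v.py d1
```

```text
3.65 [ 0.49525825 -0.11337476  0.16915983] [ 1.79995282e+02 -2.69327556e-02 -2.50220916e+01] [-0.25661922  0.04280475 -0.16621365]
```

View pics/d1.png

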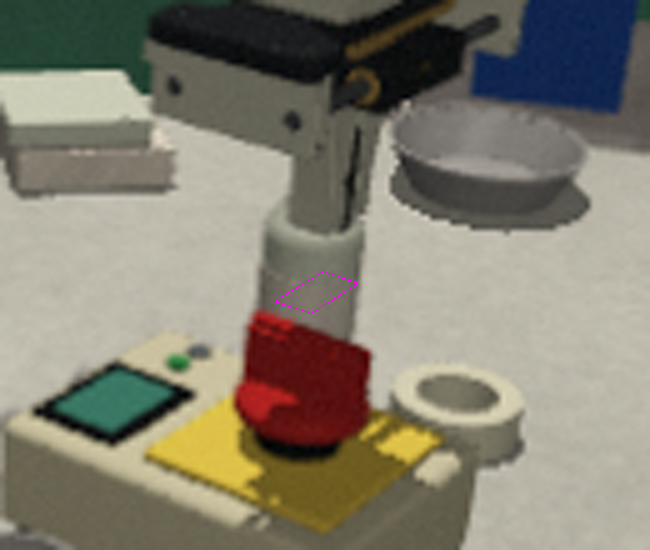

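The fingertip is at crop (325,230), about 31 mm higher than predicted. The fingers look about 6% larger than predicted, so they must be nearer the camera, meaning higher rather than further back in y. Force contact will settle the height: rib top is at 130 mm. The plunger has 8 mm of soft travel, so small guarded steps are safe.

Call:
carry_out:
  commands: [0,0,-0.1,0,1,0,0,-0.1,0,1,0,0,-0.1,0,1,0,0,0,0,1,0,0,0,0,1]

```text
time_s: 4.2
tcp_pos: [0.495, -0.1139, 0.1564]
eef_rot: [180.0, 0.0, -25.1]
contact_force: [-1.0, -0.1, 0.3]
gripper_width: 0.0003
```

Call:
carry_out:
  commands: [0,0,-0.05,0,1,0,0,-0.05,0,1,0,0,0,0,1,0,0,0,0,1]

```text
time_s: 4.6
tcp_pos: [0.4951, -0.1139, 0.1524]
eef_rot: [180.0, 0.0, -25.1]
contact_force: [-0.4, 0.4, -0.1]
gripper_width: 0.0004
```

Call:
carry_out:
  commands: [0,0,-0.05,0,1,0,0,-0.05,0,1,0,0,0,0,1,0,0,0,0,1]

```text
time_s: 5.0
tcp_pos: [0.4951, -0.1139, 0.1484]
eef_rot: [180.0, 0.0, -25.1]
contact_force: [-0.6, -1.0, 0.5]
gripper_width: 0.0007
```

There's no contact with the claimed tip at 126 mm, so the tip really is higher. I'll keep going down under guard.

Call:
carry_out:
  commands: [0,0,-0.1,0,1,0,0,-0.1,0,1,0,0,0,0,1,0,0,0,0,1]

```text
time_s: 5.4
tcp_pos: [0.495, -0.1139, 0.1403]
eef_rot: [180.0, 0.0, -25.1]
contact_force: [0.8, 0.1, -0.2]
gripper_width: 0.0003
```

Call:
carry_out:
  commands: [0,0,-0.1,0,1,0,0,0,0,1,0,0,0,0,1]

```text
time_s: 5.7
tcp_pos: [0.495, -0.1138, 0.1364]
eef_rot: [180.0, 0.0, -25.1]
contact_force: [-0.1, -0.0, 0.2]
gripper_width: 0.001
```

Call:
carry_out:
  commands: [0,0,-0.1,0,1,0,0,0,0,1,0,0,0,0,1]

```text
time_s: 6.0
tcp_pos: [0.495, -0.1139, 0.1324]
eef_rot: [180.0, 0.0, -25.1]
contact_force: [0.4, 0.2, -0.0]
gripper_width: 0.0005
```

```bash
python3 v.py d2
```

```text
6.0 [ 0.49500957 -0.11386308  0.13237966] [ 1.79991169e+02  1.24796718e-02 -2.50949479e+01] [ 0.36623849  0.24558961 -0.01196023]
```

View pics/d2.png

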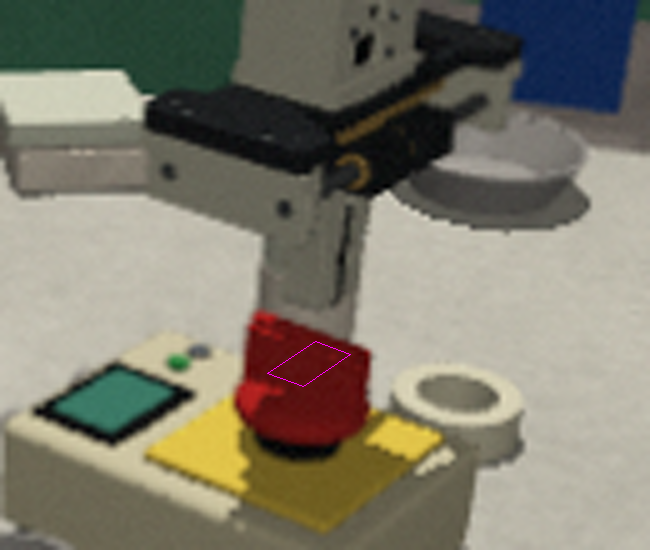

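At TCP 0.132, the finger's lower edge (about (310,303) in the crop) is still clear of the rib top (308,337), with roughly 11–20 mm left. I'll go on with the guarded descent and use 2 mm steps once near.

Call:
carry_out:
  commands: [0,0,-0.1,0,1,0,0,-0.1,0,1,0,0,0,0,1,0,0,0,0,1]

```text
time_s: 6.45
tcp_pos: [0.495, -0.1139, 0.1243]
eef_rot: [180.0, 0.0, -25.1]
contact_force: [0.3, -0.3, 0.4]
gripper_width: 0.0003
```

Call:
carry_out:
  commands: [0,0,-0.05,0,1,0,0,0,0,1,0,0,0,0,1]

```text
time_s: 6.75
tcp_pos: [0.4951, -0.1138, 0.1225]
eef_rot: [180.0, -0.0, -25.1]
contact_force: [1.1, 0.5, -0.4]
gripper_width: 0.0007
```

Call:
carry_out:
  commands: [0,0,-0.05,0,1,0,0,0,0,1,0,0,0,0,1]

```text
time_s: 7.05
tcp_pos: [0.495, -0.1139, 0.1204]
eef_rot: [180.0, 0.0, -25.1]
contact_force: [-0.5, 0.8, -0.6]
gripper_width: 0.0004
```

Call:
carry_out:
  commands: [0,0,-0.05,0,1,0,0,0,0,1,0,0,0,0,1]

```text
time_s: 7.35
tcp_pos: [0.4951, -0.1139, 0.1184]
eef_rot: [180.0, 0.0, -25.1]
contact_force: [0.3, -0.5, -0.4]
gripper_width: 0.0008
```

Call:
carry_out:
  commands: [0,0,-0.05,0,1,0,0,0,0,1,0,0,0,0,1]

```text
time_s: 7.65
tcp_pos: [0.495, -0.1139, 0.1164]
eef_rot: [180.0, 0.0, -25.1]
contact_force: [-0.5, 0.1, 0.5]
gripper_width: 0.0005
```

Call:
carry_out:
  commands: [0,0,-0.05,0,1,0,0,0,0,1,0,0,0,0,1]

```text
time_s: 7.95
tcp_pos: [0.4954, -0.1139, 0.1149]
eef_rot: [-180.0, -0.0, -25.1]
contact_force: [-0.8, 0.4, 5.2]
gripper_width: 0.0004
```

```bash
python3 v.py d3; python3 - <<'E'
import cv2,numpy as np
a=cv2.imread('pics/side0.png').astype(int);b=cv2.imread('pics/d3_full.png').astype(int)
def red(f):
    h=cv2.cvtColor(f.astype(np.uint8),cv2.COLOR_BGR2HSV);m=((h[...,0]<8)|(h[...,0]>172))&(h[...,1]>150)&(h[...,2]>40);m[:150]=0;m[230:]=0;m[:,:290]=0;m[:,340:]=0;return m
for x in range(300,332,3):
    print(x,[ (np.nonzero(red(f)[:,x])[0][[0,-1]] if red(f)[:,x].any() else None) for f in(a,b)])
E
```

```text
7.95 [ 0.4953819  -0.11387583  0.11489777] [-1.79990923e+02 -3.50395936e-02 -2.50823030e+01] [-0.8242911   0.37986575  5.1876232 ]
300 [None, None]
303 [array([172, 177]), array([172, 177])]
306 [array([158, 181]), array([158, 181])]
309 [array([158, 182]), array([158, 182])]
312 [array([159, 183]), array([163, 183])]
315 [array([160, 183]), array([164, 183])]
318 [array([161, 183]), array([164, 183])]
321 [array([162, 183]), array([163, 183])]
324 [array([163, 181]), array([164, 181])]
327 [array([165, 179]), array([165, 179])]
330 [None, None]
```

Contact of 5.2 N at TCP z ≈ 0.115. The mask shows the fingertips covering the middle of the rib top (columns 312–322, rib centre 317), so the tips are about 36.5 mm higher than the readings say. That matches the camera estimate of +30 mm plus the 6 mm bias. From here I use true tip z = TCP z + 14.5 mm. Pressing in now.

Call:
carry_out:
  commands: [0,0,-0.05,0,1,0,0,-0.05,0,1,0,0,0,0,1]

```text
time_s: 8.3
tcp_pos: [0.4947, -0.1138, 0.11]
eef_rot: [180.0, 0.0, -25.1]
contact_force: [-0.6, -0.0, 0.2]
gripper_width: 0.0007
```

Call:
carry_out:
  commands: [0,0,-0.05,0,1,0,0,0,0,1,0,0,0,0,1]

```text
time_s: 8.6
tcp_pos: [0.4949, -0.1139, 0.1083]
eef_rot: [180.0, 0.0, -25.1]
contact_force: [-0.0, -0.2, -0.5]
gripper_width: 0.0009
```

It snapped over. I'll follow it down to the firm stop with a firm push.

Call:
carry_out:
  commands: [0,0,-0.05,0,1,0,0,0,0,1,0,0,0,0,1]

```text
time_s: 8.9
tcp_pos: [0.4954, -0.1139, 0.1069]
eef_rot: [-180.0, -0.0, -25.1]
contact_force: [-1.6, -0.0, 5.1]
gripper_width: 0.0003
```

Call:
carry_out:
  commands: [0,0,-0.015,0,1,0,0,0,0,1,0,0,0,0,1]

```text
time_s: 9.2
tcp_pos: [0.4955, -0.1139, 0.1068]
eef_rot: [-180.0, -0.1, -25.1]
contact_force: [-2.9, 0.3, 10.0]
gripper_width: 0.0006
```

Call:
carry_out:
  commands: [0,0,0.25,0,1,0,0,0.25,0,1,0,0,0.25,0,1,0,0,0,0,1,0,0,0,0,1]

```text
time_s: 9.7
tcp_pos: [0.4952, -0.1138, 0.1362]
eef_rot: [-180.0, -0.0, -25.1]
contact_force: [-0.1, 0.1, 0.1]
gripper_width: 0.0006
```

```bash
python3 v.py d4; python3 - <<'E'
import cv2,numpy as np
a=cv2.imread('pics/side0.png').astype(int);b=cv2.imread('pics/d4_full.png').astype(int)
def red(f):
    h=cv2.cvtColor(f.astype(np.uint8),cv2.COLOR_BGR2HSV);m=((h[...,0]<8)|(h[...,0]>172))&(h[...,1]>150)&(h[...,2]>40);m[:150]=0;m[230:]=0;m[:,:290]=0;m[:,340:]=0;return m
for x in range(300,332,3):
    print(x,[ (np.nonzero(red(f)[:,x])[0][[0,-1]] if red(f)[:,x].any() else None) for f in(a,b)])
E
```

```text
9.7 [ 0.49521297 -0.11375452  0.1361781 ] [-1.79965362e+02 -3.40119714e-02 -2.50988881e+01] [-0.13821651  0.12556226  0.09118008]
300 [None, None]
303 [array([172, 177]), array([174, 181])]
306 [array([158, 181]), array([160, 183])]
309 [array([158, 182]), array([161, 185])]
312 [array([159, 183]), array([163, 185])]
315 [array([160, 183]), array([164, 186])]
318 [array([161, 183]), array([165, 186])]
321 [array([162, 183]), array([166, 185])]
324 [array([163, 181]), array([167, 184])]
327 [array([165, 179]), array([168, 182])]
330 [None, None]
```

View pics/d4.png

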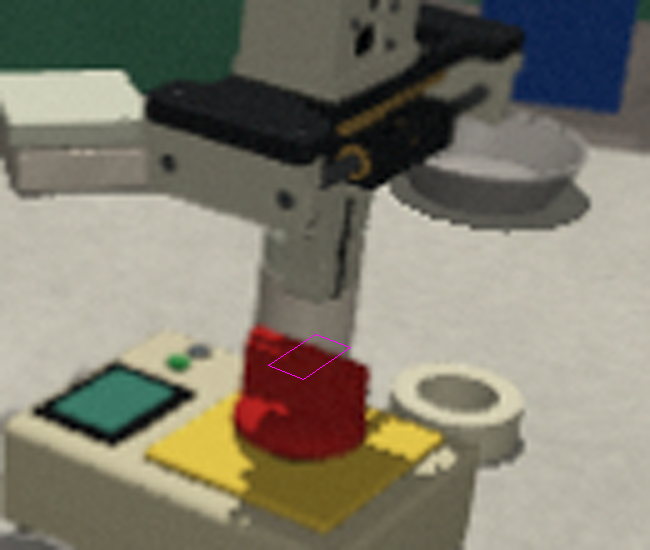

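The red outline moved down 3–4 px (8 mm is about 3.2 px) and stays there with the finger off, so the button is latched. Next I'll move the closed fingers to the left (+y) side of the rib, 22 mm out towards +x and turned 5° clockwise, then lower the tips to a true 106 mm. That leaves 5 mm of room above the popped-up crown.

Call:
carry_out:
  commands: [0.465,0.335,0,-0.625,1,0.465,0.335,0,-0.625,1,0,0,0,0,1,0,0,0,0,1]

```text
time_s: 10.15
tcp_pos: [0.5318, -0.0869, 0.135]
eef_rot: [179.9, 0.1, -30.0]
contact_force: [-0.8, -0.1, -1.0]
gripper_width: 0.0003
```

Call:
carry_out:
  commands: [0,0,-0.4,0,1,0,0,-0.4,0,1,0,0,0,0,1]

```text
time_s: 10.45
tcp_pos: [0.5299, -0.0875, 0.1018]
eef_rot: [179.9, 0.2, -30.1]
contact_force: [-0.2, -0.2, -0.1]
gripper_width: 0.0003
```

Call:
carry_out:
  commands: [0,0,-0.32,0,1,0,0,0,0,1,0,0,0,0,1]

```text
time_s: 10.75
tcp_pos: [0.5322, -0.0872, 0.0912]
eef_rot: [180.0, 0.0, -30.1]
contact_force: [-0.7, 0.4, 0.3]
gripper_width: 0.0002
```

Clear, with no contact. Closing in on the rib along the unit's -y.

Call:
carry_out:
  commands: [-0.021,-0.045,0,0,1,-0.021,-0.045,0,0,1,-0.021,-0.045,0,0,1,-0.021,-0.045,0,0,1,0,0,0,0,1]

```text
time_s: 11.25
tcp_pos: [0.5288, -0.0945, 0.0912]
eef_rot: [-180.0, -0.0, -30.1]
contact_force: [-0.3, -0.9, 1.1]
gripper_width: 0.0008
```

Call:
carry_out:
  commands: [-0.021,-0.045,0,0,1,-0.021,-0.045,0,0,1,0,0,0,0,1]

```text
time_s: 11.55
tcp_pos: [0.5271, -0.098, 0.0911]
eef_rot: [180.0, 0.0, -30.1]
contact_force: [0.2, -0.5, 0.2]
gripper_width: 0.0005
```

Call:
carry_out:
  commands: [-0.021,-0.045,0,0,1,0,0,0,0,1,0,0,0,0,1]

```text
time_s: 11.85
tcp_pos: [0.5264, -0.0997, 0.0911]
eef_rot: [180.0, -0.0, -30.1]
contact_force: [0.1, -0.1, -0.2]
gripper_width: 0.0009
```

Call:
carry_out:
  commands: [-0.021,-0.045,0,0,1,0,0,0,0,1,0,0,0,0,1]

```text
time_s: 12.15
tcp_pos: [0.5256, -0.1015, 0.0911]
eef_rot: [-180.0, 0.0, -30.1]
contact_force: [-0.3, -0.5, -0.1]
gripper_width: 0.0005
```

Call:
carry_out:
  commands: [-0.021,-0.045,0,0,1,0,0,0,0,1,0,0,0,0,1]

```text
time_s: 12.45
tcp_pos: [0.525, -0.1032, 0.0912]
eef_rot: [-180.0, -0.0, -30.1]
contact_force: [1.1, 0.6, 0.0]
gripper_width: 0.0004
```

Call:
carry_out:
  commands: [-0.021,-0.045,0,0,1,0,0,0,0,1,0,0,0,0,1]

```text
time_s: 12.75
tcp_pos: [0.5247, -0.1045, 0.0913]
eef_rot: [-179.9, -0.1, -30.1]
contact_force: [1.9, 4.3, -0.9]
gripper_width: 0.0008
```

Call:
carry_out:
  commands: [-0.021,-0.045,0,0,1,0,0,0,0,1,0,0,0,0,1]

```text
time_s: 13.05
tcp_pos: [0.5247, -0.1056, 0.0915]
eef_rot: [-179.8, -0.1, -30.1]
contact_force: [4.4, 7.6, 0.4]
gripper_width: 0.0004
```

First touch came at about 21.3 mm from the rib plane and 22.4 mm along the rib, and the force is now 8.8 N. I'll sweep the clockwise arc about the axis, turning the tool with the rib and checking the force.

Call:
carry_out:
  commands: [0.007,-0.051,0,-1,1,0.003,-0.051,0,-1,1,0,0,0,0,1]

```text
time_s: 13.35
tcp_pos: [0.5259, -0.1095, 0.0921]
eef_rot: [-179.7, -0.1, -38.2]
contact_force: [3.2, 10.2, 3.4]
gripper_width: 0.0003
```

Call:
carry_out:
  commands: [0.002,-0.051,0,-1,1,-0.003,-0.051,0,-1,1,0,0,0,0,1]

```text
time_s: 13.65
tcp_pos: [0.5267, -0.1135, 0.0928]
eef_rot: [-179.7, -0.2, -46.2]
contact_force: [4.2, 9.4, 6.2]
gripper_width: 0.0007
```

```bash
cat > pl.py <<'E'
from h import *
def big(m):
    cs,_=cv2.findContours(m.astype(np.uint8),cv2.RETR_EXTERNAL,cv2.CHAIN_APPROX_NONE);return max(cs,key=cv2.contourArea).reshape(-1,2)
def meas(f):
    h=cv2.cvtColor(np.ascontiguousarray(f),cv2.COLOR_RGB2HSV).astype(int);H,S,V=[h[...,i] for i in range(3)]
    roi=np.zeros(H.shape,bool);roi[150:230,245:360]=1
    y=big(roi&(H>14)&(H<36)&(S>140)&(V>40));r_=big(roi&((H<8)|(H>172))&(S>150)&(V>35))
    g=roi&(H>70)&(H<95)&(S>80);gy,gx=np.nonzero(g)
    print('plate L,B,R',y[y[:,0].argmin()],y[y[:,1].argmax()],y[y[:,0].argmax()],'screen',gx.mean().round(2),gy.mean().round(2),'red box',cv2.boundingRect(r_))
if __name__=='__main__':
    s=telemetry.get_state();print(s['time_s'],s['tcp_pos'],s['eef_rot'],s['contact_force'])
    meas(cv2.imread('pics/side0.png')[...,::-1]); meas(cv2.imread('pics/d4_full.png')[...,::-1]); meas(cap('side')['frame'])
E
python3 pl.py
```

```text
13.65 [ 0.52673844 -0.11352337  0.09279231] [-179.65827856   -0.18597222  -46.19537499] [4.24557871 9.41809706 6.15416277]
plate L,B,R [284 185] [317 200] [342 183] screen 277.54 174.8 red box (302, 157, 27, 27)
plate L,B,R [284 185] [319 201] [343 183] screen 277.16 174.7 red box (302, 160, 26, 27)
plate L,B,R [284 185] [317 200] [343 183] screen 277.26 174.66 red box (302, 161, 26, 26)
```

The pump hasn't moved, the twist is about 18° and the force about 10 N. Continuing.

Call:
carry_out:
  commands: [-0.006,-0.051,0,-1,1,-0.012,-0.051,0,-1,1,0,0,0,0,1]

```text
time_s: 14.0
tcp_pos: [0.5271, -0.1179, 0.0934]
eef_rot: [-179.6, -0.2, -54.2]
contact_force: [6.8, 9.0, 7.5]
gripper_width: 0.0003
```

Call:
carry_out:
  commands: [-0.014,-0.05,0,-1,1,-0.018,-0.05,0,-1,1,0,0,0,0,1]

```text
time_s: 14.3
tcp_pos: [0.5266, -0.1223, 0.0938]
eef_rot: [-179.5, -0.2, -62.1]
contact_force: [8.3, 7.0, 7.4]
gripper_width: 0.0006
```

Call:
carry_out:
  commands: [-0.02,-0.05,0,-1,1,-0.022,-0.05,0,-1,1,0,0,0,0,1]

```text
time_s: 14.6
tcp_pos: [0.5253, -0.1267, 0.094]
eef_rot: [-179.4, -0.2, -70.1]
contact_force: [9.0, 5.1, 7.6]
gripper_width: 0.0004
```

```bash
python3 pl.py
```

```text
14.6 [ 0.52532943 -0.12666217  0.09402427] [-179.41921896   -0.20642877  -70.13960643] [9.00118069 5.06694558 7.61818237]
plate L,B,R [284 185] [317 200] [342 183] screen 277.54 174.8 red box (302, 157, 27, 27)
plate L,B,R [284 185] [319 201] [343 183] screen 277.16 174.7 red box (302, 160, 26, 27)
plate L,B,R [284 185] [319 201] [343 183] screen 277.2 174.74 red box (302, 157, 26, 28)
```

The twist is about 42° (0.74 rad), and the red outline's top is back at row 157, its "out" value. I'll push slightly further for margin, back off straight away from the rib face, then rise.

Call:
carry_out:
  commands: [-0.018,-0.036,0,-0.75,1,0,0,0,0,1]

```text
time_s: 14.85
tcp_pos: [0.5247, -0.1282, 0.0941]
eef_rot: [-179.4, -0.2, -73.1]
contact_force: [8.9, 4.1, 7.6]
gripper_width: 0.0005
```

Call:
carry_out:
  commands: [0.3,0.12,0,0,1,0.4,0.16,0,0,1,0.3,0.12,0,0,1,0,0,0,0,1]

```text
time_s: 15.25
tcp_pos: [0.5599, -0.1121, 0.0904]
eef_rot: [179.9, -0.0, -73.1]
contact_force: [-0.4, -0.1, -0.7]
gripper_width: 0.0005
```

```bash
python3 pl.py
```

```text
15.25 [ 0.55986091 -0.11214153  0.09043009] [ 1.79923452e+02 -5.43530952e-04 -7.30575767e+01] [-0.40020347 -0.07092872 -0.66492971]
plate L,B,R [284 185] [317 200] [342 183] screen 277.54 174.8 red box (302, 157, 27, 27)
plate L,B,R [284 185] [319 201] [343 183] screen 277.16 174.7 red box (302, 160, 26, 27)
plate L,B,R [284 185] [319 201] [342 183] screen 277.21 174.79 red box (302, 158, 27, 26)
```

Call:
carry_out:
  commands: [0,0,0.6,0,1,0,0,1,0,1,0,0,1,0,1,0,1,0.5,0,1,0,1,0,0,1,0,1,0,0,1,0,1,0,0,1,0,1,0,0,1]

```text
time_s: 16.1
tcp_pos: [0.5579, 0.0884, 0.2149]
eef_rot: [179.9, 0.0, -73.1]
contact_force: [0.6, 0.1, -0.9]
gripper_width: 0.0007
```

Call:
carry_out:
  commands: [0,1,0,0,1,0,1,0,0,1,0,1,0,0,1,0,1,0,0,1,0,1,0,0,1,0,0,0,0,1,0,0,0,0,1,0,0,0,0,1]

```text
time_s: 16.9
tcp_pos: [0.5586, 0.2865, 0.2148]
eef_rot: [179.9, -0.0, -73.1]
contact_force: [-0.6, -0.3, -0.2]
gripper_width: 0.0005
```

```bash
python3 - <<'E'
from h import *
from pl import meas
s=telemetry.get_state();print(s['time_s'],s['tcp_pos'],s['contact_force'])
ct,cs=cap('top','topF.png'),cap('side','sideF.png')
a0=cv2.imread('pics/top0.png');b0=cv2.imread('pics/side0.png');a=cv2.imread('pics/topF.png');b=cv2.imread('pics/sideF.png')
meas(b0[...,::-1]);meas(b[...,::-1])
for n,x,y in(('top',a0,a),('side',b0,b)):
    d=np.abs(x.astype(int)-y).max(2)>45;ys,xs=np.nonzero(d);print(n,d.sum(),(xs.min(),xs.max(),ys.min(),ys.max()) if d.any() else '')
def cr(f,x,y,w,h,k): return cv2.resize(f[y:y+h,x:x+w],(400,300),interpolation=cv2.INTER_CUBIC)
cv2.imwrite('pics/fin.png',np.vstack([np.hstack([cr(a0,270,150,133,100,3),cr(a,270,150,133,100,3)]),np.hstack([cr(b0,240,115,133,100,3),cr(b,240,115,133,100,3)])]))
E
```

```text
16.9 [0.55856896 0.28648592 0.21475571] [-0.63548662 -0.29659023 -0.23645654]
plate L,B,R [284 185] [317 200] [342 183] screen 277.54 174.8 red box (302, 157, 27, 27)
plate L,B,R [284 185] [317 200] [342 183] screen 280.88 170.94 red box (304, 178, 9, 6)
top 17536 (np.int64(0), np.int64(139), np.int64(90), np.int64(383))
side 15243 (np.int64(165), np.int64(511), np.int64(0), np.int64(383))
```

View pics/fin.png

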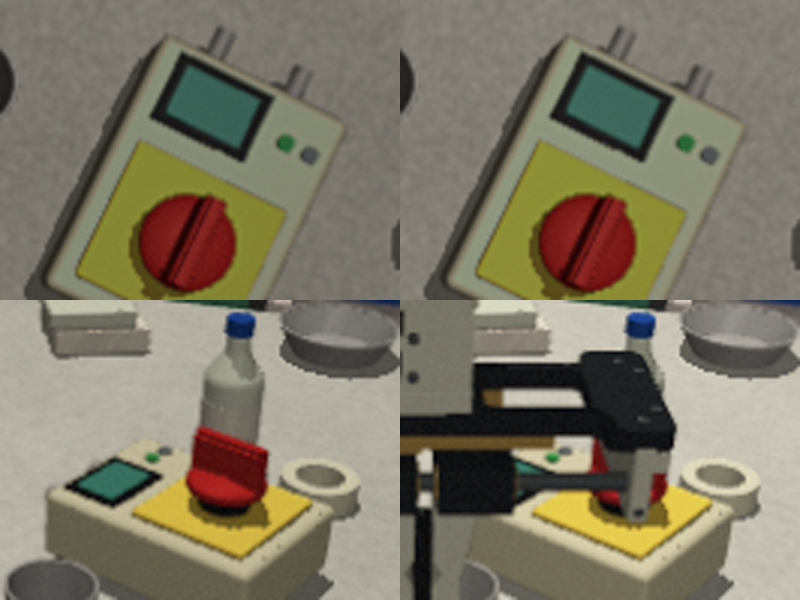

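In the top view (right) the pump, button and everything around it look the same as at the start, with the only changes in columns 0–139, where the arm is. The side view is blocked by the gripper, so I'll move it aside and check the button height numerically.

Call:
carry_out:
  commands: [-0.3,1,0,0,1,-0.6,1,0,0,1,-0.6,1,0,0,1,-0.6,1,0,0,1,-0.8,1,0,0,1,-0.8,1,0,0,1,-0.8,1,0,0,1,0,0,0,0,1]

```text
time_s: 17.8
tcp_pos: [0.3782, 0.5679, 0.2147]
eef_rot: [180.0, 0.0, -72.9]
contact_force: [0.1, -1.5, -0.9]
gripper_width: 0.0004
```

```bash
python3 - <<'E'
from h import *
from pl import meas
s=telemetry.get_state();print(s['time_s'],s['tcp_pos'],s['contact_force'])
cs=cap('side','sideG.png');b0=cv2.imread('pics/side0.png');b=cv2.imread('pics/sideG.png')
meas(b0[...,::-1]);meas(b[...,::-1])
d=np.abs(b0.astype(int)-b).max(2)>45;ys,xs=np.nonzero(d);print(d.sum(),d[100:260,230:380].sum(),(xs.min(),xs.max(),ys.min(),ys.max()) if d.any() else '')
E
```

```text
17.8 [0.37821086 0.56787346 0.21470885] [ 0.11215437 -1.45640981 -0.89629276]
plate L,B,R [284 185] [317 200] [342 183] screen 277.54 174.8 red box (302, 157, 27, 27)
plate L,B,R [284 185] [317 200] [342 183] screen 277.19 174.68 red box (302, 157, 27, 27)
43769 81 (np.int64(258), np.int64(511), np.int64(0), np.int64(383))
```

The red outline is exactly as at the start (302,157,27,27), so the button is out and untwisted, and the pump hasn't moved. Handing in.

```bash
python3 -c "
from plant import r
print(r.close_job())"
```

```text
the job is handed in; nothing more can be done
None
```

The emergency stop check is done and handed in at about 18 s of the 42 s allowed: the button latched in, popped back out when turned, and was left untouched.

**What I did**
- **Press:** I pushed the rib top straight down with the closed fingertips. The button snapped over at about 4 mm and seated on its stop at 10 N. With the finger lifted, the red outline stayed 3–4 px lower, so it had latched.
- **Turn:** I pushed only the rib's left side near its +x end, with about 9–13 N in all. The turn was about 43° clockwise, roughly 0.75 rad against the 0.6 needed. I then backed off away from the rib and raised the arm.

**Last checks**
- **Button:** In the final side view its outline matches the start exactly, so it is out and untwisted.
- **Pump and other objects:** The plate corners are at their starting pixels, to within 1 px. In the top view nothing changed outside the arm's area, so the bottle, tape roll and cup stand where they were.
- **Robot:** The force reading was near zero, and the arm ended well away from everything.

**What disagreed**
- **Fingertip height:** The fingertips were about 36 mm higher than the TCP reading and the stated tip length imply. The side camera suggested this and contact confirmed it, so I worked from the contact height.
- **Camera heights:** Heights from combining the two views came out about 5–7 mm low throughout.
- **Side image:** 81 pixels in the final side image around the pump still differed from the start. I took these to be the arm and did not look into them.

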